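# Wedge the casting board level

### The arm

A 6-joint arm with a two-finger parallel gripper is mounted at the origin on the work surface. World frame = base frame: x ahead of the robot, y to its left, z up, the work surface at z = 0. Lengths are in m, angles in rad, forces in N, time in s.
With the tool pointing down it reaches from about 0.35 to 0.775 m from the base axis. Payload 5.5 kg.
Tool frame: the origin (TCP) lies midway between the tips of the shut fingers; the grasp point (between the pads) lies 19 mm behind it; z points along the fingers, y is the direction in which the jaws open and shut (so a half turn about z gives the same grasp; the last joint's range is limited). The gripper opens to 85 mm and grips with 20 to 120 N. Pads are 22 mm wide; open, the fingers measure 114 mm over their backs; the gripper's body (76 mm by 85 mm) begins 54 mm behind the grasp point. The pads swing forward as they close: fully open they stand 13 mm farther back than shut.
Start: joints at [-1.261, 0.313, 0.046, 1.304, 0, 1.431], TCP at [0.25, -0.518, 0.231] pointing down, gripper open.
Joint ranges: [-2.76, 2.76], [-0.86, 1.69], [-1.03, 1.26], [-2.2, 2.34], [-1.47, 1.5], [-3.14, 3.14]. Speed limits (rad/s): [2.57, 2.57, 3.14, 3.14, 3.14, 3.14].

### API

Orientations are given as a unit quaternion [w, x, y, z].
In Python, from workcell import env gives the robot as it stands.
- The arm moves only by the shell command python3 -m creep 'ROWS' [OPENING] [FORCE]. ROWS is JSON, a list of rows, each a list of 6 numbers: the shift along the tool's x, y, z in m, then the turn, a rotation vector about the tool's x, y, z in degrees. A call has exactly 8 rows; each row is the pose to reach, as a shift and turn from the pose commanded when the call began, along the tool's axes at that moment; what a row does not reach only later rows make up. A row lasts 1/10 s, in which the tool goes at most 50 mm and 8.59 degrees, less where a joint would pass 70% of its speed; a pose out of reach is approached as far as the arm can. A call with a gripper value outside its range is refused whole. OPENING is the finger opening in m, from 0 to 0.0854, set as the call begins (- or left out, the last holds). The fingers move at their own pace and stop on an object; FORCE is the grip in N (left out, the last holds). Time passes only in rows, so rows that repeat a pose let the fingers close, or fill a call up. It gives the time, the measured TCP pose, the force and the opening at its end, in the units of the state.
- env.get_state(): the state, without advancing time (a new reading comes with each control period).
- env.read_camera(name): name is "side" or "top" or "wrist"; returns (picture, depth): 384x512x3 uint8, blue, green, red; 384x512 float32, m along the optical axis (not along the pixel's ray), 0 where there is no reading.
- env.camera_params(name): a dict with "fx", "fy", "cx", "cy" (pixels), "position" and "orientation" of the camera in the world. Camera axes: x right, y up, looking along -z (the intrinsics and any distortion apply to the point x, -y, -z); pixel columns grow to the right and rows downward; lengths in m; the calibration is good to about 2 mm. A picture is of the moment at which its call begins: read the wrist's pose just before it. camera_params takes no time and is no camera call; for the wrist camera it gives the pose at the moment of the call.
- env.hand_in(): hands the job in, once; it reports no verdict.
The state is a dict: "clock": time; "joint_pos": joint angles; "qvel": joint speeds; "tau": joint torques, N m; "tcp_pos": TCP position; "orientation": TCP orientation; "wrist_force": force on the tool from outside, world axes, zero at the start; "ft_torque": the same for the moment, N m; "finger_gap": finger opening in m.
Only numpy, scipy, OpenCV 4.12 (cv2) and the standard library are available. Lean on these libraries where they do the work, as an engineer would, in place of code of your own. Each camera call takes 0.05 s, during which the arm holds its last target. There are 200 camera calls.

### The job

The three-cornered casting board straddles the step between the two bench tops, so its near corner hangs low. Pick up the tapered wooden wedge, slide it flat on the bench, thin end first, under the middle of that low corner, and ease it in until the bubble of the spirit level on the board sits centred between its two lines; then let go and leave it there. Go gently by feel: do not ram the wedge or press it hard on the bench, do not touch the board or shove it along, and leave the mould, the level and the two other wood offcuts where they are.

Things in the scene. Friction and masses are not known exactly. Their poses are not given: they have to be found in the camera images.
- wedge_grip (a point): Grip point of the loose beech wedge (55 g): 130 mm long, 36 mm wide, flat underneath, its top rising evenly, 1 in 5, from 3 mm at the thin end to 29 mm at the thick end. The point is midway across the width, 27 mm ahead of the thick end and 12 mm above the underside (the wedge is 23.6 mm tall there). x axis: along the wedge to the thin end; y: across; z: up.
- wedge_tip (a point): Middle of the wedge's thin end, on its underside: 103 mm ahead of wedge_grip along the wedge and 12 mm lower. Same axes as wedge_grip.
- low_edge (a point): Middle of the bottom edge of the casting board's blunt near corner, where the wedge goes in. x axis: along the board's middle to its far end, the way to push; z: the board's upward normal. The gap under it is 5.5 to 8 mm at the start. Free depth under the edge: 88 mm, then comes the near foot; the wedge needs 50 to 80 mm of it. Pushing in takes 8 to 14 N, and the wedge then holds by friction.
- bubble (a joint): Spirit level bubble's place along the vial, m. 0: centred between the two black lines; positive: towards the board's far end (near corner too low); negative: near corner too high. 0.8 mm per mrad of tilt; stops at 18 mm either way (where it starts); settles in about 1.5 s; a bubble end meets a line at 3.2 mm. Once off its stop, 1 mm of wedge travel moves it about 0.55 mm.
- level: Loose aluminium pocket spirit level, 155 mm long, 25 wide, 42 high, lying along the board's middle, 35 mm or more in from the low edge. The green vial is in a notch in the middle of its top, seen from above, with a pale bubble 18 mm long and two black rings 25 mm apart. Origin: middle of its underside; x axis along it to the board's far end, z up.
- mould_front (a point): Middle of the near face of the banded two-part plaster mould, a block 96 mm deep, 120 mm wide, 85 mm high, 0.7 to 1.1 kg, standing loose on the board's far half; the point is half-way up. x axis: into the block.
- packer_mid (a point): Centre of a flat parallel offcut, not the wedge: 125 x 36 x 12 mm, the same wood, x along it.
- offcut_mid (a point): Centre of a square-ended offcut, not the wedge: 105 x 38 x 27 mm, the same wood, x along it.
- board: Casting board, loose, 0.8 kg: white-faced plywood 18 mm thick, 320 mm long, widening from the blunt 100 mm wide near corner to 300 mm at the far end, on three rubber feet: one near the low corner on the front bench, two near the far end on the back bench, which stands some mm higher, differently each time. Origin: 180 mm in from low_edge; axes as low_edge.
- wedge: The wedge's body. Origin: on its underside, midway along and across, 65 mm behind the thin end; axes as wedge_grip.
- table: The front bench top, a fixed slab; its top is the work surface at z = 0. The wedge slides on it.
Mind the look-alikes: they are no part of the job. There is more than one size of the part that bears mould_front; the job needs the largest.

How it is judged:
On the way:
1. the wedge's thin end is under the low corner and takes load from the board, which is not yet level (contact force between wedge and board above 0.8 N and x of wedge_tip in the frame of low_edge above 0.008 m and value of joint bubble above 0.005 m), for 0.1 s.
At the end, for the whole second after the job is handed in: the bubble rests centred between the lines (within 3.2 mm); the wedge lies flat on the bench, thin end at least 30 mm under the low corner and within 35 mm of its middle, at rest, bearing the board; level and mould upright on the board (value of joint bubble between -0.0032 and 0.0032 m and contact force between wedge and board above 1 N and x of wedge_tip in the frame of low_edge above 0.03 m and y of wedge_tip in the frame of low_edge between -0.035 and 0.035 m and angle between wedge's own z axis and vertical below 0.04 rad and linear speed of wedge below 0.01 m/s and angle between each of level, mould_front's own z axis and vertical below 0.06 rad); the robot touches nothing.
It fails at once if the board, with the mould or the level, is shoved or turned out of place (mould moved over 15 mm or level over 25 mm) (distance of mould_front from where it was at the start of the episode above 0.015 m or distance of level from where it was at the start of the episode above 0.025 m).
It fails at once if the wedge is rammed: over 18 N between wedge and board (contact force between wedge and board above 18 N).
It fails at once if the robot itself touches the board or the level with over 2 N (contact force between any of the fingers, the arm and board above 2 N or contact force between any of the fingers, the arm and level above 2 N).
It fails at once if the flat or the square offcut is moved over 30 mm (distance of any of packer_mid, offcut_mid from where it was at the start of the episode above 0.03 m).
It fails at once if the wedge is pressed hard on the bench, with over 40 N (contact force between wedge and table above 40 N).
It also fails if it takes over 61 s, if anything falls off the work surface, if the arm or the gripper's body presses on something with over 40 N, if the wrist force passes 120 N, or if a joint passes its speed limit or range.

## Working session

There is one attempt and no reset: what is moved stays moved. The work goes in short steps, Python scripts to look and compute and a shell command to move; the robot and the scene stay as the last step left them, time stands still between calls to the robot, and variables do not carry over. Pictures are saved under pics/ and viewed, about 8 in all and at most 12, crops included, and the job is handed in when it is done.

```bash
ls; mkdir -p pics
cat > h.py <<'E'
import numpy as np,cv2
from scipy.spatial.transform import Rotation as R
from workcell import env
def Rq(q): return R.from_quat([q[1],q[2],q[3],q[0]]).as_matrix()
def ray(p,u,v):
    d=np.array([(u-p['cx'])/p['fx'],-(v-p['cy'])/p['fy'],-1.]); return np.array(p['position']),Rq(p['orientation'])@d
def on_plane(p,u,v,z):
    o,d=ray(p,u,v); return o+d*(z-o[2])/d[2]
def pt(p,u,v,dep):
    o,d=ray(p,u,v); return o+d*dep
def proj(p,X):
    c=Rq(p['orientation']).T@(np.array(X)-p['position']); return p['cx']+p['fx']*c[0]/-c[2],p['cy']-p['fy']*c[1]/-c[2]
E
python3 - <<'E'
from h import *
for n in ['top','side']:
    p=env.camera_params(n);im,d=env.read_camera(n);cv2.imwrite(f'pics/{n}0.png',im);np.save(f'{n}0.npy',d)
    print(n,p)
a=cv2.imread('pics/top0.png');b=cv2.imread('pics/side0.png')
cv2.imwrite('pics/both.png',cv2.resize(np.vstack([a,b]),(400,600)))
s=env.get_state();print(s)
E
```

```text
pics
top {'fx': 361.4943038220745, 'fy': 361.4943038220745, 'cx': 254.1725079829384, 'cy': 192.6004558995293, 'position': array([ 0.47852416, -0.07155284,  1.01689203]), 'orientation': array([-0.70310448, -0.03896558,  0.05034221,  0.7082312 ])}
side {'fx': 475.71005561609263, 'fy': 475.71005561609263, 'cx': 258.5121791075138, 'cy': 182.94573246453407, 'position': array([ 0.40585985, -1.22806959,  0.74977132]), 'orientation': array([ 0.86124882,  0.50328789, -0.0351356 , -0.06096929])}
{'clock': 0.1, 'joint_pos': array([-1.26058871e+00,  3.13909375e-01,  4.50848377e-02,  1.30358144e+00,
        4.33235279e-05,  1.43119304e+00]), 'qvel': array([-0.00036678, -0.0003472 ,  0.0022678 , -0.00159949, -0.00175171,
        0.00100409]), 'tau': array([ 1.58951771e-03, -4.81725419e+01,  2.99243367e+01,  1.27291074e-02,
       -1.90056094e-04, -8.93025387e-08]), 'tcp_pos': array([ 0.24987035, -0.51737198,  0.23050392]), 'orientation': array([-8.03744760e-04,  9.74814885e-01,  2.23014107e-01, -4.69871432e-05]), 'wrist_force': array([-0.18397093, -0.30827264, -0.03885655]), 'ft_torque': array([0.01369587, 0.00817025, 0.04648492]), 'finger_gap': 0.08526805741754061}
```

View pics/top0.png

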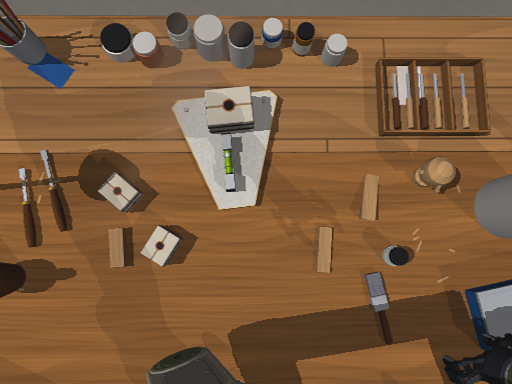

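View pics/side0.png

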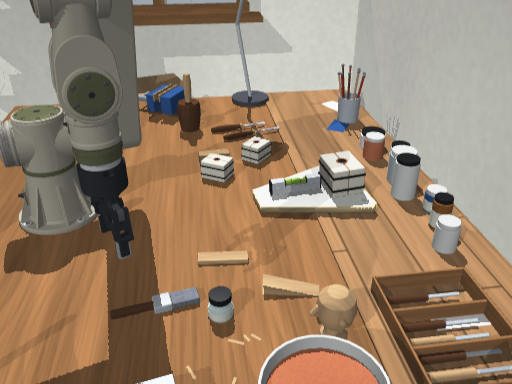

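Three wood pieces show in the top view, at (117,248), (325,250) and (370,197). The board's near edge is at about (237,208). I'll measure the height profiles and enlarge the candidates.

Run:
```python
from h import *
p=env.camera_params('top');im=cv2.imread('pics/top0.png');d=np.load('top0.npy')
v,u=np.mgrid[0:384,0:512]
X=np.stack([*np.broadcast_arrays((u-p['cx'])/p['fx'],-(v-p['cy'])/p['fy'],-1.)],-1)*d[...,None]@Rq(p['orientation']).T+p['position']
np.save('X.npy',X)
bench=X[255:290,180:280,2];print('bench z',np.median(bench))
for n,(a,b) in dict(A=(117,248),B=(325,250),C=(370,197)).items():
    w=np.zeros((384,512),bool);w[b-32:b+32,a-18:a+18]=1
    g=cv2.cvtColor(im,cv2.COLOR_BGR2HSV)[b-3:b+3,a-3:a+3].reshape(-1,3).mean(0)
    V=im.astype(int).sum(2);print(n,'hsv',g,'z',np.round(X[b-32:b+32:4,a,2]*1e3,0))
    m=w&(X[...,2]>np.median(bench)+.0045)
    P=X[m]; 
    r=cv2.minAreaRect(P[:,:2].astype(np.float32)*1000);print(r, m.sum())
    c=P[:,:2].mean(0);uu,s,vt=np.linalg.svd(P[:,:2]-c,full_matrices=False);t=(P[:,:2]-c)@vt[0]
    print(c,vt[0],[(round(x*1000),round(1000*float(np.median(P[abs(t-x)<.006,2])))) for x in np.arange(-.06,.061,.015) if (abs(t-x)<.006).any()])
# board
for q in [(237,208),(219,208),(255,206),(237,203),(230,160),(176,105),(276,95),(230,125)]: print(q,np.round(X[q[1],q[0]]*1e3))
c=[cv2.resize(im[b-40:b+40,a-30:a+30],(240,320),interpolation=2) for a,b in [(117,248),(325,250),(370,197)]]
s=cv2.imread('pics/side0.png')
c2=[cv2.resize(s[b-40:b+40,a-50:a+50],(240,192)) for a,b in [(213,160),(222,258),(290,287)]]
cv2.imwrite('pics/cand.png',np.vstack([np.hstack(c),np.hstack(c2)]))
```

```text
bench z -0.00016976922277012196
A hsv [ 15.75       118.91666667 155.41666667] z [ 0. -0. -0. 26. 27. 27. 25. 28. 28. 29. 28. 29. 26.  1.  0.  0.]
((492.24169921875, 148.21670532226562), (157.6389617919922, 411.2143859863281), 17.40265655517578) 683
[0.45876498 0.2784807 ] [-0.00213729  0.99999772] [(-30, 5), (-15, 23), (0, 27), (15, 27), (30, 27), (45, 5), (60, 5)]
B hsv [ 15.86111111 119.63888889 165.88888889] z [-5. -4. -1. 10. 10. 11. 12. 11. 13. 12. 11. 14. 13.  9. -0. -1.]
((427.741455078125, -213.74586486816406), (146.71206665039062, 263.9441833496094), 9.413644790649414) 625
[ 0.44810488 -0.27549349] [-0.95220628 -0.30545574] [(-60, 12), (-45, 11), (-30, 12), (-15, 11), (0, 11), (15, 11), (30, 11), (45, 12), (60, 11)]
C hsv [ 15.97222222 119.55555556 169.55555556] z [-1. -3. -2.  4.  7. 11. 11. 13. 15. 15. 17. 24. 23. 24. -2. -1.]
((512.9063720703125, -297.1988220214844), (146.622314453125, 432.3133850097656), 27.39840316772461) 606
[ 0.58239333 -0.40222549] [ 0.45944033 -0.88820864] [(-60, 6), (-45, 5), (-30, 25), (-15, 24), (0, 21), (15, 15), (30, 11), (45, 8), (60, 6)]
(237, 208) [564. -40.  -1.]
(219, 208) [562.   9.  26.]
(255, 206) [570. -91.  -3.]
(237, 203) [576. -41.  25.]
(230, 160) [688. -23.  66.]
(176, 105) [852. 129.  39.]
(276, 95) [ 881. -152.   38.]
(230, 125) [774. -25.  99.]
```

View pics/cand.png

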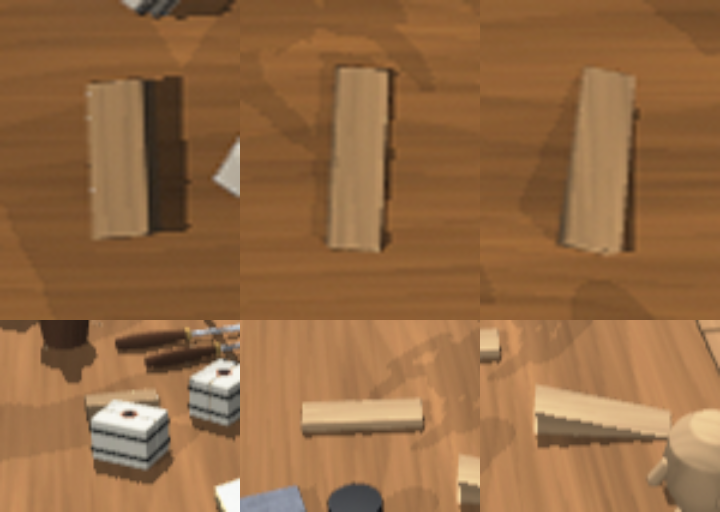

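The wedge is C at (370,197). Its height rises evenly from 4 to 24+ mm towards the robot and it looks tapered from the side. A is the square offcut (constant 27 mm) and B is the flat packer (constant 12 mm). Next I'll get the precise wedge and board geometry.

Run:
```python
from h import *
p=env.camera_params('top');im=cv2.imread('pics/top0.png');hsv=cv2.cvtColor(im,cv2.COLOR_BGR2HSV);X=np.load('X.npy')
print('bench hsv',hsv[255:290,180:280].reshape(-1,3).mean(0))
def comp(m,seed):
    n,l=cv2.connectedComponents(m.astype(np.uint8));return l==l[seed[1],seed[0]]
m=comp((hsv[...,1]<140)&(hsv[...,2]>140)&(abs(hsv[...,0].astype(int)-16)<4),(370,197))
print('wedge px',m.sum())
v,u=np.nonzero(m)
print(cv2.boxPoints(cv2.minAreaRect(np.c_[u,v].astype(np.float32))))
cnt=max(cv2.findContours(m.astype(np.uint8),0,2)[0],key=cv2.contourArea)
q=cv2.approxPolyDP(cnt,4,True)[:,0];print('poly',q.tolist())
# rays onto the top-surface plane height by own depth
P=X[m];c=P[:,:2].mean(0);_,_,vt=np.linalg.svd(P[:,:2]-c,full_matrices=False);ax=vt[0]*np.sign(vt[0][0])
t=(P[:,:2]-c)@ax;s=(P[:,:2]-c)@[-ax[1],ax[0]];print('c',c,'ax',ax,np.degrees(np.arctan2(ax[1],ax[0])),'t',t.min(),t.max(),'s',s.min(),s.max())
print(np.polyfit(t,P[:,2],1))
m=comp((hsv[...,1]<50)&(hsv[...,2]>110),(200,130)); print('board px',m.sum())
cnt=max(cv2.findContours(m.astype(np.uint8),0,2)[0],key=cv2.contourArea)
q=cv2.approxPolyDP(cnt,3,True)[:,0]
for a in q: print(a,np.round(on_plane(p,*a,.025 if a[1]>180 else .038)*1e3))
```

```text
bench hsv [ 14.17314286 160.91914286 137.10142857]
wedge px 612
[[360.8033  219.16394]
 [364.95084 173.54099]
 [378.8361  174.80328]
 [374.68857 220.42624]]
poly [[366, 174], [361, 217], [372, 220], [378, 176]]
c [ 0.59125037 -0.41116638] ax [ 0.93753017 -0.34790398] -20.359166868082912 t -0.22383711868978354 0.0682116122083185 s -0.02878402407116113 0.2791800415199974
[-0.63106052  0.01849503]
board px 6867
[268  91] [ 893. -129.   38.]
[251  93] [887. -81.  38.]
[249  86] [908. -76.  38.]
[205  90] [896.  49.  38.]
[204  98] [872.  51.  38.]
[179 101] [864. 121.  38.]
[173 108] [843. 138.  38.]
[219 207] [565.   9.  25.]
[254 203] [576. -87.  25.]
[268 132] [ 773. -128.   38.]
[265 129] [ 782. -120.   38.]
[269 127] [ 788. -131.   38.]
[275  97] [ 875. -149.   38.]
```

```bash
cat >> h.py <<'E'
def frame():
    s=env.get_state();return np.array(s['tcp_pos']),Rq(s['orientation'])
def need(target,yaw):
    """shift in current tool axes to target TCP, and turn about tool z (deg) for tool-x yaw (deg), tool down"""
    t,T=frame(); x=np.array([np.cos(np.radians(yaw)),np.sin(np.radians(yaw)),0]);z=np.array([0,0,-1.])
    G=np.c_[x,np.cross(z,x),z]; return np.round(T.T@(np.array(target)-t)*1000,1),np.round(R.from_matrix(T.T@G).as_rotvec(degrees=True),2)
E
python3 - <<'E'
from h import *
p=env.camera_params('top')
a=[on_plane(p,*q,z) for q,z in [((366,173.5),.003),((378.5,175.5),.003),((361,217.5),.029),((373.5,220.5),.029)]]
for x in a: print(np.round(x*1e3))
thin=(a[0]+a[1])/2;thick=(a[2]+a[3])/2;d=(thin-thick)[:2];L=np.hypot(*d);d/=L
print('len',L,'yaw',np.degrees(np.arctan2(d[1],d[0])),'grip',thick[:2]+.027*d,thin[:2]-.103*d)
g=(thick[:2]+thin[:2])/2-.038*d
print(g,need([g[0],g[1],.15],np.degrees(np.arctan2(d[1],d[0]))))
w=env.camera_params('wrist');t,T=frame();print('wrist cam rel',T.T@(w['position']-t),T.T@Rq(w['orientation'])@[0,0,-1.],w['fx'])
E
```

```text
[ 660. -409.    3.]
[ 654. -444.    3.]
[ 533. -381.   29.]
[ 525. -415.   29.]
len 0.13156619684884027 yaw -12.755465499154894 grip [ 0.55539195 -0.40357654] [ 0.5569195  -0.40392234]
[ 0.55615572 -0.40374944] (array([325.2,  31. ,  80.5]), array([-9.000e-02,  2.000e-02,  3.853e+01]))
wrist cam rel [ 0.07688934 -0.00060329 -0.1426802 ] [-2.98021820e-01  4.59319161e-05  9.54559057e-01] 278.6093164566007
```

```bash
python3 -m creep '[[0.03,0.003,0.005,0,0,5],[0.075,0.008,0.015,0,0,12],[0.12,0.012,0.028,0,0,19],[0.165,0.016,0.04,0,0,26],[0.21,0.02,0.053,0,0,32],[0.255,0.025,0.066,0,0,38.5],[0.295,0.029,0.075,0,0,38.5],[0.325,0.031,0.08,0,0,38.5]]' 0.06 60
python3 - <<'E'
from h import *
p=env.camera_params('wrist');im,d=env.read_camera('wrist');cv2.imwrite('pics/w1.png',im);np.save('w1.npy',d);print(p['position'],p['orientation']);print(env.get_state()['tcp_pos'])
np.savez('w1p.npz',**p)
E
```

```text
clock: 0.9
tcp_pos: [0.5579, -0.4025, 0.1493]
orientation: [-0.001, 0.994, -0.11, -0.001]
wrist_force: [0.3, -0.2, -0.5]
finger_gap: 0.0601
[ 0.63286545 -0.41868359  0.29180417] [-0.61792986  0.09413337 -0.11899497  0.77145434]
[ 0.56126064 -0.40040013  0.14839282]
```

View pics/w1.png

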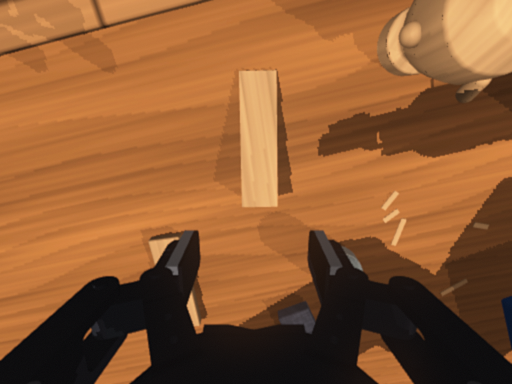

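Wrist view: wedge centred, with its thin end at (239–277,70) and its thick end at (242–278,207). The packer, at (170,260), is clear of the fingers.

Run:
```python
from h import *
p=dict(np.load('w1p.npz'))
a=[on_plane(p,*q,z) for q,z in [((239,70),.003),((277.5,69.5),.003),((242.5,207),.029),((278,206.5),.029)]]
for x in a: print(np.round(x*1e3))
thin=(a[0]+a[1])/2;thick=(a[2]+a[3])/2;d=(thin-thick)[:2];L=np.hypot(*d);d/=L;yaw=np.degrees(np.arctan2(d[1],d[0]))
g=(thick[:2]+thin[:2])/2-.038*d
print(L,yaw,g,need([g[0],g[1],.03],yaw),frame()[0])
```

```text
[ 663. -411.    3.]
[ 655. -447.    3.]
[ 534. -385.   29.]
[ 527. -420.   29.]
0.1306594569809852 -11.612948817523707 [ 0.55756279 -0.40778931] (array([ -2. ,   8.4, 118.4]), array([-0.18,  0.01, -0.83])) [ 0.56126064 -0.40040013  0.14839282]
```

```bash
python3 -m creep '[[-0.001,0.003,0.02,0,0,0],[-0.002,0.006,0.04,0,0,0],[-0.002,0.007,0.06,0,0,0],[-0.002,0.007,0.08,0,0,0],[-0.002,0.007,0.1,0,0,0],[-0.002,0.007,0.115,0,0,0],[-0.002,0.007,0.12,0,0,0],[-0.002,0.007,0.12,0,0,0]]'
python3 - <<'E'
from h import *
print(need([.5572,-.407,.001],-12),env.get_state()['tcp_pos'])
E
```

```text
clock: 1.75
tcp_pos: [0.5521, -0.4104, 0.0304]
orientation: [-0.001, 0.994, -0.111, -0.001]
wrist_force: [-0.1, 0.7, 0.7]
finger_gap: 0.0598
(array([ 4.3, -4.5, 29.4]), array([-0.05,  0.09, -0.73])) [ 0.55209348 -0.41044668  0.03037424]
```

```bash
python3 -m creep '[[0.004,-0.004,0.004,0,0,0],[0.004,-0.004,0.01,0,0,0],[0.004,-0.004,0.016,0,0,0],[0.004,-0.004,0.022,0,0,0],[0.004,-0.004,0.026,0,0,0],[0.004,-0.004,0.028,0,0,0],[0.004,-0.004,0.029,0,0,0],[0.004,-0.004,0.029,0,0,0]]'
python3 -m creep '[[0,0,0,0,0,0],[0,0,0,0,0,0],[0,0,0,0,0,0],[0,0,0,0,0,0],[0,0,0,0,0,0],[0,0,0,0,0,0],[0,0,0,0,0,0],[0,0,0,0,0,0]]' 0.02 60
```

```text
clock: 2.55
tcp_pos: [0.5574, -0.4079, 0.0022]
orientation: [0.0, 0.994, -0.111, -0.0]
wrist_force: [-0.4, 0.8, -1.1]
finger_gap: 0.0602
clock: 3.35
tcp_pos: [0.5578, -0.4082, 0.003]
orientation: [0.0, 0.994, -0.111, 0.001]
wrist_force: [-0.5, -0.8, 5.5]
finger_gap: 0.0347
```

```bash
python3 -m creep '[[0,0,-0.005,0,0,0],[0,0,-0.015,0,0,0],[0,0,-0.03,0,0,0],[0,0,-0.045,0,0,0],[0,0,-0.055,0,0,0],[0,0,-0.06,0,0,0],[0,0,-0.06,0,0,0],[0,0,-0.06,0,0,0]]'
python3 -m creep '[[-0.01,-0.015,0,0,0,-2],[-0.035,-0.055,0,0,0,-5],[-0.065,-0.1,0,0,0,-8],[-0.095,-0.15,0,0,0,-11],[-0.125,-0.2,0,0,0,-14],[-0.155,-0.25,0,0,0,-17],[-0.18,-0.29,0,0,0,-18.7],[-0.2,-0.319,0,0,0,-18.7]]'
python3 -m creep '[[0,0,0,0,0,0],[0,0,0,0,0,0],[0,0,0,0,0,0],[0,0,0,0,0,0],[0,0,0,0,0,0],[0,0,0,0,0,0],[0,0,0,0,0,0],[0,0,0,0,0,0]]'
python3 - <<'E'
from h import *
p=env.camera_params('wrist');im,d=env.read_camera('wrist');np.savez('w2p.npz',**p)
pt_=env.camera_params('top');it,dt=env.read_camera('top')
cv2.imwrite('pics/top2.png',it)
it=cv2.resize(it[40:290,130:300],(272,400))
cv2.imwrite('pics/w2raw.png',im);cv2.imwrite('pics/w2.png',np.hstack([im,cv2.resize(it,(261,384))]))
E
```

```text
clock: 4.15
tcp_pos: [0.5573, -0.4077, 0.0621]
orientation: [-0.0, 0.994, -0.111, -0.0]
wrist_force: [0.6, 0.2, -0.4]
finger_gap: 0.0348
clock: 4.95
tcp_pos: [0.4353, -0.0615, 0.0617]
orientation: [-0.0, 0.999, 0.052, -0.0]
wrist_force: [0.7, 0.0, -0.6]
finger_gap: 0.0345
clock: 5.75
tcp_pos: [0.4367, -0.0635, 0.0622]
orientation: [0.0, 0.999, 0.052, -0.0]
wrist_force: [0.1, 0.5, -0.9]
finger_gap: 0.0345
```

View pics/w2.png

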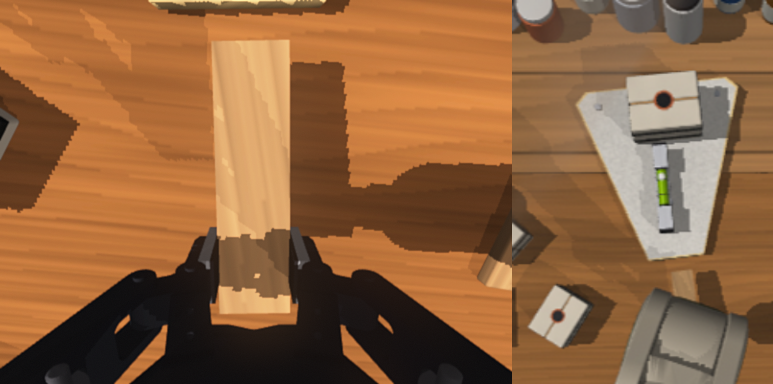

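Wrist view: the wedge's thin end is at (211–290,40) and the board's near edge runs across v≈10, u≈150–345. The top crop shows the bubble at its stop.

Run:
```python
from h import *
im=cv2.imread('pics/w2raw.png');p=dict(np.load('w2p.npz'))
cv2.imwrite('pics/w2z.png',cv2.resize(im[0:60,130:370],(800,200),interpolation=2))
t,T=frame();print(t)
# wedge in hand: corners assuming plane of underside at tip height; grasp lifted 60mm -> underside z~.06
for zz in (.058,.060,.062):
  a=[on_plane(p,*q,z+zz) for q,z in [((211.5,40.5),.003),((290,40),.003),((216.5,313),.029),((290.5,313),.029)]]
  thin=(a[0]+a[1])/2;thick=(a[2]+a[3])/2;d=(thin-thick)[:2];L=np.hypot(*d)
  print(zz,L,np.hypot(*(a[0]-a[1])),np.degrees(np.arctan2(d[1],d[0])),thin)
for q in [(155,11),(345,10)]: print(on_plane(p,*q,.007))
t_=env.camera_params('top');it=cv2.imread('pics/top2.png')
m=((cv2.cvtColor(it,cv2.COLOR_BGR2HSV)[...,1]<60)&(it[...,1]>110)).astype(np.uint8)
print(m[195:215,[222,228,232,236,240,244,248,252]].T)
```

```text
[ 0.43663302 -0.06338305  0.06225507]Traceback (most recent call last):
  File "<stdin>", line 9, in <module>
TypeError: return arrays must be of ArrayType
```

View pics/w2z.png

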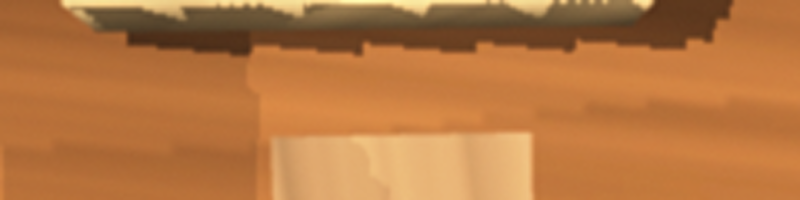

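Run:
```python
from h import *
p=dict(np.load('w2p.npz'))
for zz in (.058,.061):
  a=[on_plane(p,*q,z+zz) for q,z in [((211.5,40.5),.003),((290,40),.003),((216.5,313),.029),((290.5,313),.029)]]
  thin=(a[0]+a[1])/2;thick=(a[2]+a[3])/2;d=(thin-thick)[:2];L=np.linalg.norm(d)
  print(zz,L,np.linalg.norm(a[0]-a[1]),np.degrees(np.arctan2(d[1],d[0])),thin,thick)
l,r=[on_plane(p,*q,.007) for q in [(155.5,9),(326,6.8)]]
e=r-l;print('edge',l,r,np.linalg.norm(e),'yaw',np.degrees(np.arctan2(e[0],-e[1])))
t=env.camera_params('top')
l2,r2=[on_plane(t,*q,.025) for q in [(219,207),(254,203)]];print(l2,r2)
```

```text
0.058 0.1313889520950409 0.036462909113602955 6.509182750502122 [ 0.53921641 -0.05078906  0.061     ] [ 0.40867443 -0.06568363  0.087     ]
0.061 0.12816802090932797 0.03570269627704378 6.511361443164645 [ 0.53866696 -0.05087399  0.064     ] [ 0.4113257  -0.06540827  0.09      ]
edge [0.56032856 0.011242   0.007     ] [ 0.57245376 -0.09370961  0.007     ] 0.10564970686640572 yaw 6.590244007088714
[0.56522535 0.00893224 0.025     ] [ 0.57561893 -0.08735294  0.025     ]
```

```bash
python3 -m creep '[[0,-0.002,0.005,0,0,-0.5],[0,-0.005,0.017,0,0,-0.5],[0,-0.007,0.03,0,0,-0.5],[0,-0.007,0.042,0,0,-0.5],[0,-0.007,0.05,0,0,-0.5],[0,-0.007,0.055,0,0,-0.5],[0,-0.007,0.057,0,0,-0.5],[0,-0.007,0.0575,0,0,-0.5]]'
python3 -m creep '[[0,0,0.0005,0,0,0],[0,0,0.001,0,0,0],[0,0,0.001,0,0,0],[0,0,0.001,0,0,0],[0,0,0.001,0,0,0],[0,0,0.001,0,0,0],[0,0,0.001,0,0,0],[0,0,0.001,0,0,0]]'
```

```text
clock: 6.65
tcp_pos: [0.436, -0.0563, 0.0048]
orientation: [0.0, 0.998, 0.056, -0.0]
wrist_force: [-0.4, -0.1, -0.7]
finger_gap: 0.0347
clock: 7.45
tcp_pos: [0.4359, -0.0563, 0.0038]
orientation: [0.0, 0.998, 0.056, 0.0]
wrist_force: [-0.1, -0.9, -0.8]
finger_gap: 0.0347
```

```bash
python3 -m creep '[[0,0,0.0005,0,0,0],[0,0,0.0005,0,0,0],[0,0,0.0005,0,0,0],[0,0,0.0005,0,0,0],[0,0,0.0005,0,0,0],[0,0,0.0005,0,0,0],[0,0,0.0005,0,0,0],[0,0,0.0005,0,0,0]]'
python3 -m creep '[[0,0,0.0005,0,0,0],[0,0,0.0005,0,0,0],[0,0,0.0005,0,0,0],[0,0,0.0005,0,0,0],[0,0,0.0005,0,0,0],[0,0,0.0005,0,0,0],[0,0,0.0005,0,0,0],[0,0,0.0005,0,0,0]]'
```

```text
clock: 8.25
tcp_pos: [0.4359, -0.0563, 0.0033]
orientation: [0.0, 0.998, 0.056, 0.0]
wrist_force: [0.4, 0.4, -0.2]
finger_gap: 0.0345
clock: 9.05
tcp_pos: [0.436, -0.0563, 0.0029]
orientation: [0.0, 0.998, 0.056, 0.0]
wrist_force: [-0.5, 0.1, 5.4]
finger_gap: 0.035
```

```bash
python3 -m creep '[[0.004,0,0,0,0,0],[0.009,0,0,0,0,0],[0.014,0,0,0,0,0],[0.019,0,0,0,0,0],[0.024,0,0,0,0,0],[0.029,0,0,0,0,0],[0.033,0,0,0,0,0],[0.036,0,0,0,0,0]]'
python3 -m creep '[[0.001,0,0,0,0,0],[0.002,0,0,0,0,0],[0.003,0,0,0,0,0],[0.004,0,0,0,0,0],[0.005,0,0,0,0,0],[0.006,0,0,0,0,0],[0.007,0,0,0,0,0],[0.008,0,0,0,0,0]]'
```

```text
clock: 9.85
tcp_pos: [0.4697, -0.0522, 0.0028]
orientation: [0.0, 0.998, 0.056, -0.002]
wrist_force: [-8.6, -0.6, 12.8]
finger_gap: 0.0346
clock: 10.65
tcp_pos: [0.4774, -0.0513, 0.0029]
orientation: [0.0, 0.998, 0.056, -0.002]
wrist_force: [-8.2, -0.6, 11.5]
finger_gap: 0.0345
```

```bash
python3 -m creep '[[0,0,-0.0005,0,0,0],[0,0,-0.0005,0,0,0],[0,0,-0.0005,0,0,0],[0,0,-0.0005,0,0,0],[0,0,-0.0005,0,0,0],[0,0,-0.0005,0,0,0],[0,0,-0.0005,0,0,0],[0,0,-0.0005,0,0,0]]'
python3 - <<'E'
from h import *
p=env.camera_params('side');im,d=env.read_camera('side');cv2.imwrite('pics/side3.png',im)
w,dw=env.read_camera('wrist')
cv2.imwrite('pics/s3.png',np.vstack([cv2.resize(im[140:240,160:400],(720,300),interpolation=2),cv2.resize(w[:200],(720,281))]))
print(env.get_state()['ft_torque'])
E
```

```text
clock: 11.45
tcp_pos: [0.4796, -0.0514, 0.0032]
orientation: [0.0, 0.998, 0.056, -0.0]
wrist_force: [-0.2, 0.7, -0.5]
finger_gap: 0.0346
[-0.00936911  0.00215488  0.02989665]
```

View pics/s3.png

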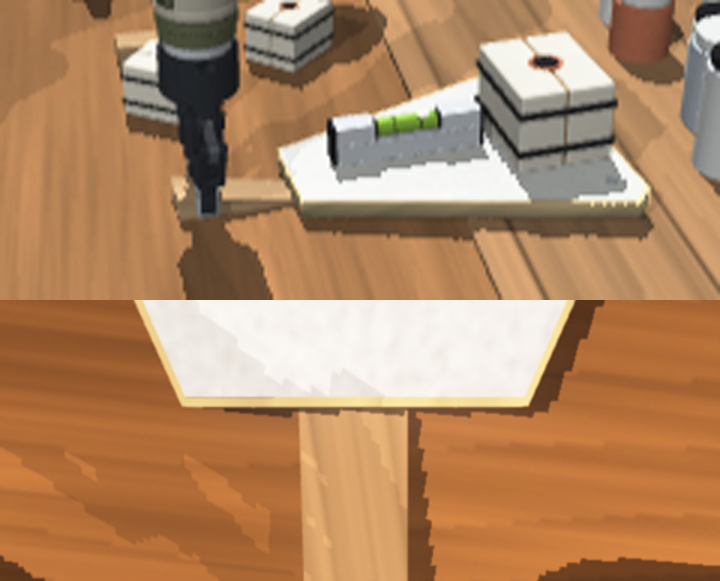

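The wedge is central under the edge (354 against 356 in the crop). Raising 0.5 mm took the force to zero, so the earlier force was bench drag. I'll ease in.

```bash
python3 -m creep '[[0.001,0,0,0,0,0],[0.002,0,0,0,0,0],[0.003,0,0,0,0,0],[0.004,0,0,0,0,0],[0.005,0,0,0,0,0],[0.006,0,0,0,0,0],[0.007,0,0,0,0,0],[0.007,0,0,0,0,0]]'
python3 -m creep '[[0.001,0,0,0,0,0],[0.002,0,0,0,0,0],[0.003,0,0,0,0,0],[0.004,0,0,0,0,0],[0.005,0,0,0,0,0],[0.006,0,0,0,0,0],[0.006,0,0,0,0,0],[0.006,0,0,0,0,0]]'
```

```text
clock: 12.35
tcp_pos: [0.482, -0.0507, 0.0029]
orientation: [0.0, 0.998, 0.056, -0.004]
wrist_force: [-13.1, -4.0, 10.1]
finger_gap: 0.0348
clock: 13.15
tcp_pos: [0.4863, -0.0497, 0.0029]
orientation: [0.0, 0.998, 0.056, -0.006]
wrist_force: [-17.6, -2.8, 14.9]
finger_gap: 0.0351
```

Run:
```python
from h import *
t,T=frame();print(np.round(T.T,4),t);s=env.get_state();print(s['wrist_force'],s['ft_torque'])
```

```text
[[ 9.937e-01  1.118e-01 -1.100e-02]
 [ 1.118e-01 -9.937e-01 -6.000e-04]
 [-1.100e-02 -6.000e-04 -9.999e-01]] [ 0.48630219 -0.04965344  0.00285517]
[-17.55446059  -2.84953484  14.85726129] [-0.36651876  3.10524649 -0.0332641 ]
```

```bash
python3 -m creep '[[0,0,0,0,0.2,0],[0,0,0,0,0.4,0],[0,0,0,0,0.6,0],[0,0,0,0,0.6,0],[0,0,0,0,0.6,0],[0,0,0,0,0.6,0],[0,0,0,0,0.6,0],[0,0,0,0,0.6,0]]'
python3 - <<'E'
from h import *
t,T=frame();print(np.round(T.T[0],4),t);s=env.get_state();print(s['wrist_force'],s['ft_torque'])
E
```

```text
clock: 13.95
tcp_pos: [0.4865, -0.0497, 0.0029]
orientation: [-0.0, 0.998, 0.056, -0.0]
wrist_force: [-16.6, -2.2, 16.0]
finger_gap: 0.0348
[ 9.937e-01  1.119e-01 -3.000e-04] [ 0.48649435 -0.04966695  0.00289511]
[-16.59249388  -2.208374    16.02712561] [-0.36484907  3.32307063 -0.03390658]
```

```bash
python3 -m creep '[[-0.001,0,0,0,0,0],[-0.002,0,0,0,0,0],[-0.003,0,0,0,0,0],[-0.003,0,-0.0003,0,0,0],[-0.003,0,-0.0006,0,0,0],[-0.003,0,-0.0008,0,0,0],[-0.003,0,-0.001,0,0,0],[-0.003,0,-0.001,0,0,0]]'
python3 - <<'E'
from h import *
t,T=frame();print(np.round(T.T[0],4),t);s=env.get_state();print(s['wrist_force'],s['ft_torque'])
E
```

```text
clock: 14.75
tcp_pos: [0.4865, -0.0497, 0.003]
orientation: [-0.001, 0.998, 0.056, 0.002]
wrist_force: [-5.8, -1.2, -3.0]
finger_gap: 0.0346
[0.9936 0.1125 0.0048] [ 0.48654582 -0.04973093  0.00302786]
[-5.81452801 -1.23683665 -2.98324669] [-0.1440267   1.17588248 -0.06541001]
```

```bash
python3 -m creep '[[0.0005,0,0,0,0,0],[0.001,0,0,0,0,0],[0.0015,0,0,0,0,0],[0.002,0,0,0,0,0],[0.0025,0,0,0,0,0],[0.003,0,0,0,0,0],[0.003,0,0,0,0,0],[0.003,0,0,0,0,0]]'
python3 - <<'E'
from h import *
t,T=frame();print(np.round(T.T[0],4),t);s=env.get_state();print(s['wrist_force'],s['ft_torque'])
E
```

```text
clock: 15.55
tcp_pos: [0.4886, -0.0493, 0.0029]
orientation: [-0.001, 0.998, 0.056, 0.002]
wrist_force: [-8.5, -0.4, -0.1]
finger_gap: 0.035
[0.9936 0.1125 0.0031] [ 0.48855553 -0.04934132  0.00293126]
[-8.47283194 -0.43021361 -0.12347499] [-0.25119845  1.61971207 -0.02911126]
```

```bash
python3 -m creep '[[0.0005,0,0,0,0,0],[0.001,0,0,0,0,0],[0.0015,0,0,0,0,0],[0.002,0,0,0,0,0],[0.0025,0,0,0,0,0],[0.003,0,0,0,0,0],[0.0035,0,-0.0001,0,0,0],[0.004,0,-0.0002,0,0,0]]'
python3 -m creep '[[0.0005,0,0,0,0,0],[0.001,0,0,0,0,0],[0.0015,0,0,0,0,0],[0.002,0,0,0,0,0],[0.0025,0,0,0,0,0],[0.003,0,0,0,0,0],[0.0035,0,-0.0001,0,0,0],[0.004,0,-0.0001,0,0,0]]'
python3 - <<'E'
from h import *
t,T=frame();print(np.round(T.T[0],4),t);s=env.get_state();print(s['wrist_force'],s['ft_torque'])
E
```

```text
clock: 16.35
tcp_pos: [0.4928, -0.0488, 0.0031]
orientation: [-0.001, 0.998, 0.056, 0.002]
wrist_force: [-6.8, -0.8, -3.0]
finger_gap: 0.0349
clock: 17.15
tcp_pos: [0.4969, -0.0484, 0.0031]
orientation: [-0.001, 0.998, 0.056, 0.002]
wrist_force: [-5.4, -0.5, -4.2]
finger_gap: 0.0347
[0.9936 0.1125 0.0037] [ 0.49687951 -0.04839682  0.00313986]
[-5.42670592 -0.53840274 -4.23111431] [-0.12199012  1.36401123 -0.02302029]
```

```bash
cat > bub.py <<'E'
from h import *
import sys
def look(save=None):
    out=[]
    for n,(u,v) in dict(top=(228,160),side=(297,182)).items():
        im,_=env.read_camera(n); cv2.imwrite(f'pics/raw_{save}_{n}.png',im)
        c=im[v-26:v+26,u-26:u+26]; out.append(cv2.resize(c,(390,390),interpolation=2))
        h=cv2.cvtColor(im,cv2.COLOR_BGR2HSV)
        m=(h[...,0]>28)&(h[...,0]<50)&(h[...,1]>120);m[:v-26]=0;m[v+26:]=0;m[:,:u-26]=0;m[:,u+26:]=0
        a,b=np.nonzero(m);print(n,'green px',len(a),'rows',a.min(),a.max(),'cols',b.min(),b.max())
        if n=='top':
            for r in range(a.min()-1,a.max()+2): q=b[a==r]; print(r,[tuple(int(k) for k in im[r,x]) for x in range(b.min(),b.max()+1)] )
    cv2.imwrite(f'pics/bub_{save}.png',np.hstack(out))
look(sys.argv[1])
t,T=frame();s=env.get_state();print(np.round(T.T[0],4),t,s['wrist_force'],s['clock'])
E
python3 bub.py a
```

```text
top green px 116 rows 150 173 cols 224 231
149 [(51, 40, 43), (48, 32, 37), (50, 45, 46), (34, 54, 47), (28, 45, 38), (20, 31, 28), (51, 43, 46), (81, 79, 81)]
150 [(0, 115, 81), (0, 176, 128), (14, 194, 147), (3, 166, 121), (4, 143, 102), (2, 113, 81), (51, 83, 69), (82, 78, 80)]
151 [(74, 149, 121), (0, 177, 128), (1, 196, 147), (0, 168, 120), (0, 145, 101), (0, 117, 83), (65, 92, 79), (109, 103, 105)]
152 [(70, 147, 119), (61, 176, 138), (157, 209, 194), (201, 207, 208), (157, 173, 170), (42, 110, 89), (48, 88, 71), (91, 91, 91)]
153 [(70, 140, 118), (131, 180, 163), (221, 224, 226), (213, 220, 221), (185, 195, 197), (123, 139, 135), (43, 91, 72), (90, 94, 92)]
154 [(103, 152, 133), (143, 184, 166), (232, 224, 226), (224, 221, 222), (192, 207, 208), (138, 153, 152), (35, 88, 70), (78, 88, 84)]
155 [(105, 147, 131), (140, 184, 166), (235, 227, 230), (231, 224, 226), (203, 213, 216), (142, 154, 152), (28, 82, 64), (82, 95, 90)]
156 [(105, 125, 117), (58, 100, 85), (147, 167, 161), (182, 217, 206), (114, 171, 155), (45, 77, 66), (33, 61, 51), (83, 86, 84)]
157 [(143, 155, 145), (0, 1
[... 1729 characters left out ...]
 (7, 136, 99), (13, 105, 77)]
171 [(179, 177, 182), (165, 173, 164), (0, 158, 110), (4, 189, 140), (33, 204, 156), (6, 166, 120), (6, 142, 101), (10, 110, 81)]
172 [(170, 173, 177), (150, 161, 156), (0, 127, 100), (35, 120, 94), (49, 126, 102), (25, 72, 57), (17, 61, 46), (7, 42, 31)]
173 [(176, 180, 183), (160, 155, 156), (13, 31, 26), (46, 46, 45), (63, 62, 63), (75, 67, 68), (88, 82, 83), (114, 108, 108)]
174 [(182, 183, 186), (209, 202, 202), (199, 192, 193), (193, 188, 188), (192, 187, 188), (191, 185, 185), (192, 187, 188), (194, 190, 191)]
side green px 91 rows 177 183 cols 286 305
[0.9936 0.1126 0.0038] [ 0.49697149 -0.04840081  0.00314306] [-5.76145754 -0.4873841  -3.45233071] 17.25
```

View pics/bub_a.png

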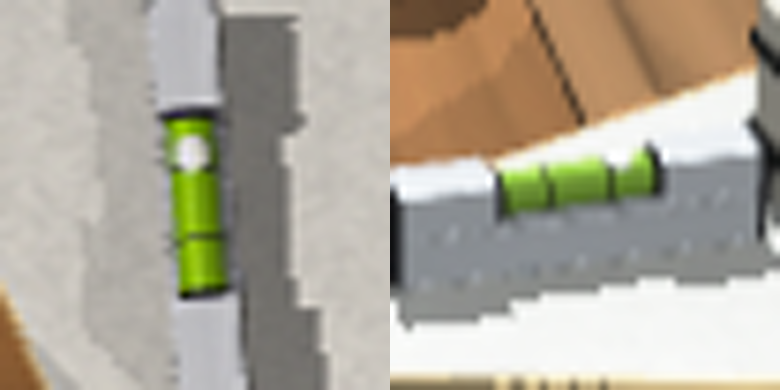

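```bash
cat > bub2.py <<'E'
from h import *
import sys
im,_=env.read_camera('top');cv2.imwrite('pics/t_%s.png'%sys.argv[1],im)
def met(im):
    c=im[146:178,226:229].astype(float); b=c[:,:,0].mean(1); g=c[:,:,1].mean(1)
    w=np.where(np.arange(146,178)<172,b,0);w[:5]=0; w=np.clip(w-50,0,None);w[w<15]=0
    return np.round(g).astype(int),np.round(b).astype(int),(w*np.arange(146,178)).sum()/max(w.sum(),1)
for a in met(im): print(a)
o=cv2.imread('pics/top0.png');
# mould/board shift since start
for nm,(r0,r1,c0,c1) in dict(mould=(84,135,200,258),boardfar=(90,125,176,200)).items():
    f=lambda k:cv2.cvtColor(k[r0:r1,c0:c1],cv2.COLOR_BGR2GRAY).astype(np.float32)
    print(nm,cv2.phaseCorrelate(f(o),f(im),cv2.createHanningWindow((c1-c0,r1-r0),cv2.CV_32F)))
t,T=frame();s=env.get_state();print(np.round(T.T[0],4),t,s['wrist_force'],s['clock'])
E
python3 -m creep '[[0.001,0,0,0,0,0],[0.002,0,0,0,0,0],[0.003,0,0,0,0,0],[0.004,0,0,0,0,0],[0.005,0,0,0,0,0],[0.006,0,0,0,0,0],[0.007,0,0,0,0,0],[0.008,0,0,0,0,0]]'
python3 bub2.py b
```

```text
clock: 18.05
tcp_pos: [0.5049, -0.0475, 0.0031]
orientation: [-0.001, 0.998, 0.056, 0.002]
wrist_force: [-5.3, -0.6, -4.0]
finger_gap: 0.0346
[187 199  71  80 167 169 201 213 218 220 144 177 178 179 179 181 180 182
 185 106 182 186 183 183 182 185  83  78 187 189 187 188]
[190 205  79  26   5  33 182 209 218 221  98  15   8  12  13  14  11  11
  10  39  11   9  11  11  10  11  33  83 192 193 191 192]
153.77047572339382
mould ((-0.26390189779106876, -0.7262265962999699), 0.9864392454241528)
boardfar ((0.032024965385243576, 0.017157943827815103), 0.9749761852953169)
[0.9936 0.1126 0.004 ] [ 0.50514128 -0.04751849  0.00316704] [-6.10051169 -1.00736313 -4.52251206] 18.1
```

```bash
python3 -m creep '[[0.001,0,0,0,0,0],[0.002,0,0,0,0,0],[0.003,0,0,0,0,0],[0.004,0,0,0,0,0],[0.005,0,0,0,0,0],[0.006,0,0,0,0,0],[0.007,0,0,0,0,0],[0.008,0,0,0,0,0]]'
python3 bub2.py c
```

```text
clock: 18.9
tcp_pos: [0.513, -0.0466, 0.0032]
orientation: [-0.001, 0.998, 0.056, 0.002]
wrist_force: [-5.6, -0.8, -4.5]
finger_gap: 0.0346
[188 202  65 104 168 168 192 213 218 218 201 179 177 178 178 180 181 181
 186 102 181 185 184 182 182 182  70 135 187 188 188 188]
[192 207  74  19   8   0 154 205 217 220 170  50   5  11  11  13  14  10
   6  33   9   9  10   9   8  11  31 143 192 192 191 191]
154.06474149976714
mould ((-0.19640837854447923, -0.9439930406422121), 0.9571567248415064)
boardfar ((-0.03332786385429465, 0.0815710030756911), 0.9883525128717776)
[0.9936 0.1126 0.0042] [ 0.51319398 -0.04660449  0.00319718] [-4.56685318 -0.7975662  -4.42839216] 18.95
```

```bash
python3 -m creep '[[0.001,0,0,0,0,0],[0.002,0,0,0,0,0],[0.003,0,0,0,0,0],[0.004,0,0,0,0,0],[0.004,0,0,0,0,0],[0.004,0,0,0,0,0],[0.004,0,0,0,0,0],[0.004,0,0,0,0,0]]'
python3 bub2.py d
```

```text
clock: 19.75
tcp_pos: [0.5202, -0.0466, 0.0048]
orientation: [-0.0, 0.998, 0.056, 0.005]
wrist_force: [-5.1, 0.5, -5.3]
finger_gap: 0.0346
[193 108  30 165 169 168 169 169 180 211 219 222 220 185 177 178 180 182
 138 152 182 184 183 174 185 133  42 191 189 187 187 188]
[197 114  45   5  10   9   8   3  85 191 217 221 214  88   9   9  11   9
  24  23  12   9   7   6   6  28  31 199 193 191 190 190]
156.56186046511627
mould ((-0.4266070855470616, -1.4001534849657524), 1.0745322848543708)
boardfar ((-0.03526113317915147, -0.1555928996067415), 0.907884321278996)
[0.9936 0.1129 0.0105] [ 0.52031445 -0.04661169  0.00490716] [-4.93101765  0.67540868 -5.38828224] 19.8
```

The tool rose 1.7 mm and pitched about 10 mrad, which may have lifted the wedge's heel. I'll set it flat, release, re-zero the pose and re-grip before finishing the push.

```bash
python3 -m creep '[[0,0,0.0005,0,-0.2,0],[0,0,0.001,0,-0.4,0],[0,0,0.0013,0,-0.6,0],[0,0,0.0013,0,-0.6,0],[0,0,0.0013,0,-0.6,0],[0,0,0.0013,0,-0.6,0],[0,0,0.0013,0,-0.6,0],[0,0,0.0013,0,-0.6,0]]'
python3 -m creep '[[0,0,0,0,0,0],[0,0,0,0,0,0],[0,0,0,0,0,0],[0,0,0,0,0,0],[0,0,0,0,0,0],[0,0,0,0,0,0],[0,0,0,0,0,0],[0,0,0,0,0,0]]' 0.05
python3 bub2.py e
python3 - <<'E'
from h import *
w,dw=env.read_camera('wrist');cv2.imwrite('pics/w4.png',w)
E
```

```text
clock: 20.6
tcp_pos: [0.5205, -0.0468, 0.0036]
orientation: [0.0, 0.998, 0.056, 0.0]
wrist_force: [-5.3, 0.4, -4.2]
finger_gap: 0.0348
clock: 21.4
tcp_pos: [0.5204, -0.0467, 0.0035]
orientation: [0.0, 0.998, 0.056, 0.0]
wrist_force: [-0.4, 0.3, -0.5]
finger_gap: 0.0498
[190 166  52 115 169 169 171 171 185 212 219 222 217 181 178 178 181 181
 183  93 181 186 183 182 184 168  51 189 190 188 188 188]
[194 171  63  12  10   9   8   1 103 193 218 223 208  66   6   9  12  10
   8  28  10  10   7   7   9  14  30 196 193 191 192 191]
156.40309713749414
mould ((-0.10660741996000667, -1.1709837112279793), 0.9613150172763401)
boardfar ((0.06034079263605818, -0.0037858523102727304), 0.9474477210530529)
[ 0.9936  0.1127 -0.    ] [ 0.52036489 -0.04671749  0.00354421] [ 0.50208267 -0.65257111 -1.01382355] 21.45
```

View pics/w4.png

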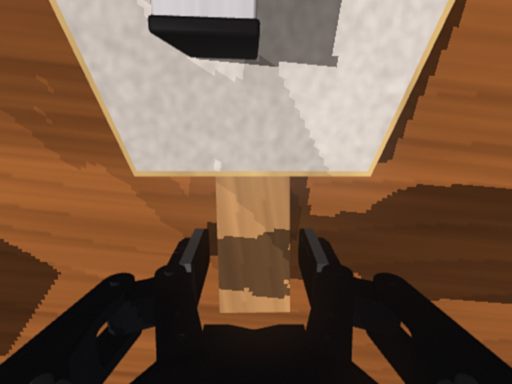

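The wedge is square and centred, with its thick end at v=312 as before. The bubble is still about 11 mm high, so roughly 19 mm more travel. Re-gripping and pushing.

```bash
python3 -m creep '[[0,0,0,0,0,0],[0,0,0,0,0,0],[0,0,0,0,0,0],[0,0,0,0,0,0],[0,0,0,0,0,0],[0,0,0,0,0,0],[0,0,0,0,0,0],[0,0,0,0,0,0]]' 0.02 60
python3 -m creep '[[0.001,0,0,0,0,0],[0.002,0,0,0,0.1,0],[0.003,0,0,0,0.2,0],[0.004,0,0,0,0.2,0],[0.005,0,0,0,0.2,0],[0.006,0,0,0,0.2,0],[0.007,0,0,0,0.2,0],[0.008,0,0,0,0.2,0]]'
python3 bub2.py f
```

```text
clock: 22.3
tcp_pos: [0.5204, -0.0466, 0.0039]
orientation: [-0.0, 0.998, 0.057, 0.0]
wrist_force: [-0.9, 1.2, 6.2]
finger_gap: 0.0345
clock: 23.1
tcp_pos: [0.5205, -0.0465, 0.0038]
orientation: [0.001, 0.998, 0.056, -0.005]
wrist_force: [-23.4, -5.9, 29.8]
finger_gap: 0.0348
[190 166  52 114 169 170 170 171 185 213 220 222 217 180 177 178 181 181
 183  94 180 186 183 183 185 168  51 189 191 187 188 188]
[194 172  63  12  10   9   8   1 110 205 218 222 207  65   5   9  12  11
  10  28  11   9   7   7  10  14  30 196 194 192 192 191]
156.35318369216674
mould ((-0.12353614007736269, -1.1785412078282498), 0.964583647692645)
boardfar ((0.06820199681261485, 0.04648164152375145), 0.9463122829242989)
[ 0.9937  0.1115 -0.0107] [ 0.52046798 -0.04656391  0.00378589] [-23.69465     -5.41207257  27.58455596] 23.15
```

```bash
python3 -m creep '[[-0.002,0,0,0,0,0],[-0.004,0,0,0,0,0],[-0.006,0,0,0,0,0],[-0.007,0,-0.0003,0,0,0],[-0.007,0,-0.0006,0,0,0],[-0.007,0,-0.0009,0,0,0],[-0.007,0,-0.0011,0,0,0],[-0.007,0,-0.0011,0,0,0]]'
python3 -m creep '[[0.0005,0,0,0,0,0],[0.001,0,0,0,0,0],[0.0015,0,0,0,0,0],[0.002,0,0,0,0,0],[0.0025,0,0,0,0,0],[0.003,0,0,0,0,0],[0.003,0,0,0,0,0],[0.003,0,0,0,0,0]]'
python3 - <<'E'
from h import *
t,T=frame();s=env.get_state();print(np.round(T.T[0],4),t,s['wrist_force'],s['clock'])
E
```

```text
clock: 23.95
tcp_pos: [0.5205, -0.0466, 0.0039]
orientation: [-0.0, 0.998, 0.056, 0.001]
wrist_force: [-2.8, -0.5, -2.6]
finger_gap: 0.0347
clock: 24.75
tcp_pos: [0.5217, -0.0462, 0.0039]
orientation: [-0.0, 0.998, 0.056, -0.001]
wrist_force: [-8.3, -2.4, 0.2]
finger_gap: 0.0349
[ 0.9937  0.1123 -0.0016] [ 0.52166964 -0.04618896  0.003871  ] [-8.34339364 -2.39754435  0.21301859] 24.75
```

```bash
python3 -m creep '[[0.0005,0,-0.0002,0,0,0],[0.001,0,-0.0003,0,0.1,0],[0.0015,0,-0.0003,0,0.1,0],[0.002,0,-0.0003,0,0.1,0],[0.0025,0,-0.0003,0,0.1,0],[0.003,0,-0.0003,0,0.1,0],[0.0035,0,-0.0003,0,0.1,0],[0.004,0,-0.0003,0,0.1,0]]'
python3 -m creep '[[0.0005,0,0,0,0,0],[0.001,0,0,0,0,0],[0.0015,0,0,0,0,0],[0.002,0,0,0,0,0],[0.0025,0,0,0,0,0],[0.003,0,0,0,0,0],[0.0035,0,0,0,0,0],[0.004,0,0,0,0,0]]'
python3 bub2.py g
```

```text
clock: 25.55
tcp_pos: [0.5258, -0.0454, 0.0039]
orientation: [-0.001, 0.998, 0.056, 0.0]
wrist_force: [-5.3, -1.1, -2.8]
finger_gap: 0.0347
clock: 26.35
tcp_pos: [0.5298, -0.0449, 0.0039]
orientation: [-0.001, 0.998, 0.056, 0.0]
wrist_force: [-5.7, -0.6, -3.5]
finger_gap: 0.0347
[194 108  30 166 170 168 170 172 176 120 210 221 222 218 186 178 181 183
 139 153 183 184 184 175 186 134  44 192 189 188 192 154]
[197 113  45   6  10   9   9   8   3  71 193 217 222 212  88   9   9  10
  24  22   9   9   8   6   7  28  34 200 193 191 196 156]
157.60066319279963
mould ((-0.2381934200254534, -1.4159004311369436), 0.9941613309177352)
boardfar ((0.0006689700784878738, -0.18025490120268728), 0.9158737711884357)
[9.936e-01 1.127e-01 5.000e-04] [ 0.52986782 -0.04492355  0.00389449] [-5.70672786 -0.96237191 -2.94002728] 26.4
```

```bash
python3 -m creep '[[0.0005,0,0,0,0,0],[0.001,0,0,0,0,0],[0.0015,0,0,0,0,0],[0.002,0,0,0,0,0],[0.0025,0,0,0,0,0],[0.003,0,0,0,0,0],[0.0035,0,0,0,0,0],[0.004,0,0,0,0,0]]'
python3 -m creep '[[0,0,0,0,0,0],[0,0,0,0,0,0],[0,0,0,0,0,0],[0,0,0,0,0,0],[0,0,0,0,0,0],[0,0,0,0,0,0],[0,0,0,0,0,0],[0,0,0,0,0,0]]'
python3 -m creep '[[0,0,0,0,0,0],[0,0,0,0,0,0],[0,0,0,0,0,0],[0,0,0,0,0,0],[0,0,0,0,0,0],[0,0,0,0,0,0],[0,0,0,0,0,0],[0,0,0,0,0,0]]'
python3 bub2.py h
```

```text
clock: 27.2
tcp_pos: [0.5337, -0.0445, 0.0039]
orientation: [-0.001, 0.998, 0.056, 0.0]
wrist_force: [-6.1, -0.4, -2.2]
finger_gap: 0.0347
clock: 28.0
tcp_pos: [0.5338, -0.0445, 0.0039]
orientation: [-0.001, 0.998, 0.056, 0.0]
wrist_force: [-6.7, 0.1, -2.3]
finger_gap: 0.035
clock: 28.8
tcp_pos: [0.5338, -0.0445, 0.0039]
orientation: [-0.001, 0.998, 0.056, 0.0]
wrist_force: [-6.6, -0.2, -4.4]
finger_gap: 0.0346
[195  91  48 165 169 168 170 172 177 107 174 207 220 223 219 194 181 183
 126 149 181 184 183 183 188 124  47 189 197 108  74  84]
[199  98  38   6  10   9   9  10   8  31  43 180 216 222 213 104  15   6
  25  15   7  10   8   6   7  28  42 196 201 106  67  74]
158.77323600973236
mould ((-0.34492036717888297, -1.6564189246908825), 1.0142582245814948)
boardfar ((-0.049921199479921796, -0.01180625948733649), 0.9637824092750196)
[9.936e-01 1.127e-01 6.000e-04] [ 0.53382618 -0.04446462  0.00391397] [-5.94303179 -1.11116708 -3.00796395] 28.85
```

```bash
python3 -m creep '[[0.0005,0,0,0,0,0],[0.001,0,0,0,0,0],[0.0015,0,0,0,0,0],[0.002,0,0,0,0,0],[0.0025,0,0,0,0,0],[0.003,0,0,0,0,0],[0.0035,0,0,0,0,0],[0.004,0,0,0,0,0]]'
python3 -m creep '[[0,0,0,0,0,0],[0,0,0,0,0,0],[0,0,0,0,0,0],[0,0,0,0,0,0],[0,0,0,0,0,0],[0,0,0,0,0,0],[0,0,0,0,0,0],[0,0,0,0,0,0]]'
python3 -m creep '[[0,0,0,0,0,0],[0,0,0,0,0,0],[0,0,0,0,0,0],[0,0,0,0,0,0],[0,0,0,0,0,0],[0,0,0,0,0,0],[0,0,0,0,0,0],[0,0,0,0,0,0]]' 0.06
python3 -m creep '[[0,0,-0.01,0,0,0],[-0.005,0,-0.03,0,0,0],[-0.02,0,-0.06,0,0,0],[-0.03,0,-0.09,0,0,0],[-0.03,0,-0.12,0,0,0],[-0.03,0,-0.15,0,0,0],[-0.03,0,-0.17,0,0,0],[-0.03,0,-0.17,0,0,0]]'
python3 bub2.py i
```

```text
clock: 29.65
tcp_pos: [0.5375, -0.0441, 0.0039]
orientation: [-0.001, 0.998, 0.056, -0.0]
wrist_force: [-6.8, -0.5, -0.5]
finger_gap: 0.0347
clock: 30.45
tcp_pos: [0.5375, -0.044, 0.0039]
orientation: [-0.001, 0.998, 0.056, 0.0]
wrist_force: [-6.1, -0.3, -2.9]
finger_gap: 0.0352
clock: 31.25
tcp_pos: [0.5403, -0.0445, 0.0051]
orientation: [-0.0, 0.998, 0.056, 0.003]
wrist_force: [-1.3, 0.5, -0.1]
finger_gap: 0.0598
clock: 32.05
tcp_pos: [0.5116, -0.0485, 0.1789]
orientation: [0.001, 0.998, 0.056, 0.006]
wrist_force: [-0.3, 0.2, -0.5]
finger_gap: 0.06
[187  76  42 157 161 159 162 164 168 110 166 175 203 213 215 209 180 174
 114 164 174 174 175 175 174  98  58  79  69  75  80  86]
[190  81  31   7   9   9   9   9   9  28   2  83 186 210 215 204  84   8
  26  10   8   8   7   6   8  33  59  77  63  67  73  77]
159.55007327796775
mould ((-0.3346881700563209, -1.7488677520591764), 1.0229848449612842)
boardfar ((0.2668686382147527, -0.518944043909304), 1.000462916162279)
[0.9936 0.1128 0.0091] [ 0.51069587 -0.04819839  0.17687058] [-0.40902444 -0.06593541 -1.02671338] 32.1
```

```bash
python3 -m creep '[[0.01,0,-0.02,0,0,0],[0.03,0,-0.03,0,0,0],[0.05,0,-0.03,0,0,0],[0.07,0,-0.03,0,0,0],[0.09,0,-0.03,0,0,0],[0.105,0,-0.03,0,0,0],[0.11,0,-0.03,0,0,0],[0.11,0,-0.03,0,0,0]]'
python3 -m creep '[[0,0,0,0,0,0],[0,0,0,0,0,0],[0,0,0,0,0,0],[0,0,0,0,0,0],[0,0,0,0,0,0],[0,0,0,0,0,0],[0,0,0,0,0,0],[0,0,0,0,0,0]]'
python3 - <<'E'
from h import *
w,_=env.read_camera('wrist');s,_=env.read_camera('side')
cv2.imwrite('pics/fin.png',np.vstack([cv2.resize(w[:,130:380],(400,614))[:400],cv2.resize(s[140:230,170:350],(400,200),interpolation=2)]))
cv2.imwrite('pics/finw.png',w)
print(env.get_state()['wrist_force'])
E
```

```text
clock: 32.9
tcp_pos: [0.6183, -0.0354, 0.2039]
orientation: [-0.0, 0.998, 0.057, 0.001]
wrist_force: [0.6, 0.1, -0.5]
finger_gap: 0.0601
clock: 33.7
tcp_pos: [0.6187, -0.0355, 0.2055]
orientation: [-0.0, 0.998, 0.056, 0.003]
wrist_force: [0.1, 0.1, -0.2]
finger_gap: 0.0603
[-0.35657114  0.11122891 -0.35207271]
```

View pics/fin.png

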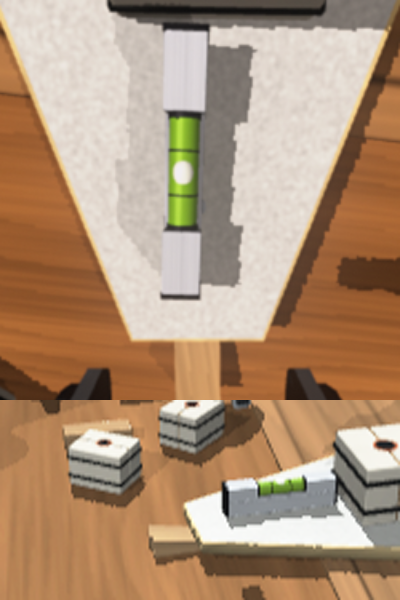

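Close up, the rings are at rows 150 and 195 with the bubble at about 173, so it is centred to well under 1 mm. The wedge lies flat under the middle of the corner and the gripper is clear. Handing in.

```bash
python3 -c "
from workcell import env
print(env.hand_in())"
```

```text
the job is handed in; nothing more can be done
None
```

I picked out the wedge by its height taper, slid it thin end first under the middle of the low corner, eased it in until the bubble centred, then let go and handed in. The clock was about 34 s.

**Final checks:**
- **Bubble:** the wrist close-up puts it within about 0.5 mm of the middle of the two lines, and the top camera within about 0.4 mm.
- **Wedge:** the thin end is about 71 mm under the edge by dead reckoning. In the wrist and side views it is central and looks flat.
- **Gripper:** clear of everything, with the wrist force near 0 N.
- **Mould:** it appeared to shift about 1.7 pixels in the top view, at most 5 mm. Some of that is the board tilting up, and the limit is 15 mm.

**What did not go cleanly:**
- **Bench drag:** the fingertips dragged on the bench several times while pushing, with wrist readings up to about 24 N sideways and 30 N upward. I backed off and raised the tool each time. After that the push took about 5–8 N.
- **Pitch:** the tool rose and pitched up once, so I let go and re-gripped partway in.
- **Not measured:** I had no direct reading of the wedge's force on the board or on the bench. I judged both from the wrist force. The flat packer was only glimpsed partway and I did not re-measure either offcut, but nothing came near them.

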